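# Clear punched offcuts off a chassis panel with a scraper

### The arm

A 7-joint arm with a two-finger parallel gripper is mounted at the origin on the work surface. World frame = base frame: x ahead of the robot, y to its left, z up, the work surface at z = 0. Lengths are in mm, angles in rad, forces in N, time in s.
With the tool pointing down it reaches from about 400 to 875 mm from the base axis. Payload 6.5 kg.
Tool frame: the origin (TCP) lies on the centre line of the jaws, within the pads' length; the fingertips stand 25 mm ahead of it and the grasp point (between the pads) lies 6 mm ahead of it; z points along the fingers, y is the line along which they close (so a half turn about z gives the same grasp; the last joint's range is limited). The gripper opens to 85 mm and grips with 20 to 120 N. Pads are 22 mm wide; open, the fingers measure 114 mm over their backs; the gripper's body (76 mm by 85 mm) begins 54 mm behind the grasp point. The pads swing forward as they close: fully open they stand 13 mm farther back than shut.
Start: joints at [1.092, 0.536, -0.004, 1.538, 0.003, 1.067, -0.071], TCP at [260.76, -595.394, 256.29] pointing down, gripper open.
Joint ranges: [-2.7, 2.7], [-0.37, 2.16], [-1.27, 1.26], [0.24, 2.4], [-1.31, 4.45], [0.19, 1.91], [-2.76, 2.76]. Speed limits (rad/s): [2.39, 2.39, 3.14, 3.14, 3.14, 3.14, 3.14].

### API

Orientations are given as a unit quaternion [w, x, y, z].
In Python, from workcell import state, get_image, hand_in gives the robot as it stands.
- The arm moves only by the tool move_arm, never from a script. Its argument "commands" is a list that holds one entry, the list of rows, each a list of 5 numbers: the shift along the tool's x, y, z in m, then the turn about the tool's z in degrees, then the finger opening in m, from 0 to 0.0854. In form: [[[dx, dy, dz, roll, jaw], ...]]. A call has 1 to 5 rows; each row is the pose to reach, as a shift and turn from the pose commanded when the call began, along the tool's axes at that moment; what a row does not reach only later rows make up. A row lasts 1/8 s, in which the tool goes at most 62.5 mm and 10.7 degrees, less where a joint would pass 70% of its speed; a pose out of reach is approached as far as the arm can. A call with a gripper value outside its range is refused whole. The fingers move at their own pace and stop on an object; "grip_force" is the grip in N (left out, the last holds). Time passes only in rows, so rows that repeat a pose let the fingers close. It gives the time, the measured TCP pose, the force, the opening and the grip force at its end, in the units of the state.
- state(): the state, without advancing time (a new reading comes with each control period).
- get_image(name): name is "scene" or "side" or "wrist"; returns a dict with "pixels" (420x560x3 uint8, red, green, blue), "range_z" (420x560 float32, mm along the optical axis (not along the pixel's ray), 0 where there is no reading), "fx", "fy", "cx", "cy" (pixels), "world_from_camera" (4x4, takes a point from camera to world coordinates). Camera axes: x right, y up, looking along -z (the intrinsics and any distortion apply to the point x, -y, -z); pixel columns grow to the right and rows downward; lengths in mm; the calibration is good to about 2 mm. A picture is of the moment at which its call begins.
- hand_in(): hands the job in; it is judged then, once.
The state is a dict: "time": time; "qpos": joint angles; "joint_vel": joint speeds; "joint_torque": joint torques, N m; "eef_pos": TCP position; "eef_rot": TCP orientation; "force": force on the tool from outside, world axes, zero at the start; "ft_torque": the same for the moment, N m; "grip_width": finger opening in mm; "finger_force": force on a finger pad.
Only numpy, scipy, OpenCV 4.12 (cv2) and the standard library are available. Lean on these libraries where they do the work, as an engineer would, in place of code of your own. Each camera call takes 0.05 s, during which the arm holds its last target. There are 200 camera calls.

### The job

Pick up the orange scraper and use it to push all four aluminium offcuts along the black chassis panel and over its open edge into the blue catch tray. Then stand the scraper upright on its green mat again and let go. Do not touch the offcuts with the gripper or the arm, and leave the control module, the screw bin and the bottle where they are.

Things in the scene. Friction and masses are not known exactly. Their poses are not given: they have to be found in the camera images.
- panel_top (a point): middle of the top face of the black panel, fixed level 60 mm above the bench. Along its x the panel spans -115 to +115 mm, both ends open; the tray is at the +x end. Along y it is 200 mm wide between two side flanges 3 mm thick that rise 15 mm and run its full length. z is up; yaw within 0.4 rad of the robot's x axis
- tray_floor (a point): centre of the inner floor of the blue catch tray, fixed below the panel's +x end (axes as panel_top; 174 mm from it along +x, 56 mm lower). Inside: 135 mm along x (the first 10 mm under the panel's edge), 216 mm along y; its far and side walls end 4 mm below the panel's surface
- scraper_center (a point): centre of the loose scraper, 47.5 mm above its underside, z up; 95 mm tall, 0.24 to 0.4 kg, symmetrical. Foot: 176 mm long (its y) x 36 mm thick (its x) x 30 mm high, black rubber underside, long enough to sweep the panel in one pass. In the middle an upright orange grip, 24 mm thick (x), 90 mm long (y), from 30 to 95 mm above the underside. Starts standing on the mat
- mat: green plastic mat fixed on the bench, 220 mm long along its x axis, 110 mm along y, 3 mm thick, the scraper's place; origin at the centre of its underside, at bench level. It lies left or right of the panel. The scraper stands with its long side about along the mat's x axis
- offcut0_center (a point): rectangular aluminium offcut, 60 x 38 x 8 mm, about 50 g, loose, lying flat on the panel at the start; this point is its centre
- offcut1_center (a point): round aluminium offcut, 42 mm diameter, 8 mm thick, about 30 g, loose, lying flat on the panel at the start; this point is its centre
- offcut2_center (a point): rectangular aluminium offcut, 60 x 38 x 8 mm, about 50 g, loose, lying flat on the panel at the start; this point is its centre
- offcut3_center (a point): round aluminium offcut, 42 mm diameter, 8 mm thick, about 30 g, loose, lying flat on the panel at the start; this point is its centre
- module_center (a point): bystander: black control module with a small display on top, 130 x 90 x 55 mm, loose; this point is its centre
- bin_center (a point): bystander: red open bin of brass parts, 120 x 90 x 50 mm, loose; this point is its centre
- bottle_center (a point): bystander: white bottle with a blue cap, 60 mm diameter, 130 mm tall, loose; this point is its centre
Not all that is in view belongs to the job. Leave any purple or white look-alike of the part that bears scraper_center alone.

How it is judged (in metres and radians):
On the way, in this order (a step that is already met when the one before it is completed fails the run):
1. the gripper holds the scraper low over the panel (underside less than 7 mm above it), between the flanges (contact force between the fingers and scraper above 1 N and z of scraper_center in the frame of panel_top between 0.04 and 0.0545 m and x of scraper_center in the frame of panel_top between -0.14 and 0.14 m and y of scraper_center in the frame of panel_top between -0.1 and 0.1 m), for 0.1 s.
2. all four offcuts are in the tray while the scraper is still in the gripper (x of offcut0_center in the frame of tray_floor between -0.07 and 0.066 m and y of offcut0_center in the frame of tray_floor between -0.108 and 0.108 m and z of offcut0_center in the frame of tray_floor between -0.005 and 0.04 m and x of offcut1_center in the frame of tray_floor between -0.07 and 0.066 m and y of offcut1_center in the frame of tray_floor between -0.108 and 0.108 m and z of offcut1_center in the frame of tray_floor between -0.005 and 0.04 m and x of offcut2_center in the frame of tray_floor between -0.07 and 0.066 m and y of offcut2_center in the frame of tray_floor between -0.108 and 0.108 m and z of offcut2_center in the frame of tray_floor between -0.005 and 0.04 m and x of offcut3_center in the frame of tray_floor between -0.07 and 0.066 m and y of offcut3_center in the frame of tray_floor between -0.108 and 0.108 m and z of offcut3_center in the frame of tray_floor between -0.005 and 0.04 m and contact force between the fingers and scraper above 1 N), for 0.2 s.
At the end, for the whole second after the job is handed in: all four offcuts lie at rest inside the blue tray (centres within its walls and less than 40 mm above its floor); the scraper stands upright (within 0.1 rad) and at rest on the green mat, its centre within 50 mm of the mat's centre, released (x of offcut0_center in the frame of tray_floor between -0.07 and 0.066 m and y of offcut0_center in the frame of tray_floor between -0.108 and 0.108 m and z of offcut0_center in the frame of tray_floor between -0.005 and 0.04 m and x of offcut1_center in the frame of tray_floor between -0.07 and 0.066 m and y of offcut1_center in the frame of tray_floor between -0.108 and 0.108 m and z of offcut1_center in the frame of tray_floor between -0.005 and 0.04 m and x of offcut2_center in the frame of tray_floor between -0.07 and 0.066 m and y of offcut2_center in the frame of tray_floor between -0.108 and 0.108 m and z of offcut2_center in the frame of tray_floor between -0.005 and 0.04 m and x of offcut3_center in the frame of tray_floor between -0.07 and 0.066 m and y of offcut3_center in the frame of tray_floor between -0.108 and 0.108 m and z of offcut3_center in the frame of tray_floor between -0.005 and 0.04 m and linear speed of each of offcut0, offcut1, offcut2, offcut3, scraper below 0.02 m/s and horizontal distance between scraper_center and mat below 0.05 m and height (world z) of scraper_center between 0.047 and 0.0545 m and angle between scraper_center's own z axis and vertical below 0.1 rad); the robot touches nothing.
It fails at once if an offcut is touched by the gripper or the arm (contact force between any of the fingers, the arm and offcut0 above 0.3 N or contact force between any of the fingers, the arm and offcut1 above 0.3 N or contact force between any of the fingers, the arm and offcut2 above 0.3 N or contact force between any of the fingers, the arm and offcut3 above 0.3 N).
It fails at once if the control module is moved more than 25 mm (distance of module_center from where it was at the start of the episode above 0.025 m).
It fails at once if the screw bin is moved more than 25 mm (distance of bin_center from where it was at the start of the episode above 0.025 m).
It fails at once if the flux bottle is moved more than 25 mm (distance of bottle_center from where it was at the start of the episode above 0.025 m).
It also fails if it takes over 50 s, if anything falls off the work surface, if the arm or the gripper's body presses on something with over 40 N, if the wrist force passes 120 N, or if a joint passes its speed limit or range.

## Working session

There is one attempt and no reset: what is moved stays moved. The work goes in short steps, Python scripts to look and compute and a tool call to move; the robot and the scene stay as the last step left them, time stands still between calls to the robot, and variables do not carry over. Pictures are saved under pics/ and viewed, at most 10 in all, crops included, and the job is handed in when it is done.

Besides the shell and the picture viewer there is one more tool, called after "Request:" as name(argument=value, ...) on one line, values as JSON. move_arm: Moves the arm, as the interface text tells. Its arguments: {"type":"object","properties":{"commands":{"type":"array","items":{"type":"array","items":{"type":"array","items":{"type":"number"}}}},"grip_force":{"type":"number"}},"required":["commands"]}

```bash
mkdir -p pics; ls; cat > h.py <<'E'
import numpy as np, cv2
from workcell import state, get_image, hand_in
def pts(im):
    z=im["range_z"]; v,u=np.mgrid[0:z.shape[0],0:z.shape[1]]
    p=np.stack([(u-im["cx"])/im["fx"]*z,-(v-im["cy"])/im["fy"]*z,-z,np.ones_like(z)],-1)
    w=p@np.array(im["world_from_camera"]).T
    w=w[...,:3]; w[z==0]=np.nan
    return w
def save(n,f):
    im=get_image(n); cv2.imwrite(f,im["pixels"][...,::-1]); np.savez('/tmp/'+n+'.npz',**im); return im
E
python3 - <<'E'
from h import *
for n in ("scene","side"):
    im=save(n,f"pics/{n}0.png"); print({k:(np.round(v,3).tolist()) for k,v in im.items() if k not in("pixels","range_z")}, im.keys())
s=state(); print({k:np.round(v,3).tolist() for k,v in s.items()})
a=cv2.imread("pics/scene0.png");
E
```

```text
pics
{'fx': 380.639, 'fy': 380.639, 'cx': 285.857, 'cy': 208.227, 'world_from_camera': [[-0.515, -0.742, 0.429, 975.602], [0.857, -0.446, 0.259, 164.832], [-0.001, 0.501, 0.866, 850.13], [0.0, 0.0, 0.0, 1.0]]} dict_keys(['pixels', 'range_z', 'fx', 'fy', 'cx', 'cy', 'world_from_camera'])
{'fx': 522.2, 'fy': 522.2, 'cx': 283.884, 'cy': 212.96, 'world_from_camera': [[-0.995, 0.054, -0.089, 428.524], [-0.103, -0.571, 0.815, 1105.689], [-0.007, 0.82, 0.573, 910.501], [0.0, 0.0, 0.0, 1.0]]} dict_keys(['pixels', 'range_z', 'fx', 'fy', 'cx', 'cy', 'world_from_camera'])
{'time': 0.1, 'qpos': [1.092, 0.537, -0.004, 1.539, 0.003, 1.067, -0.071], 'joint_vel': [-0.0, -0.003, 0.001, -0.003, 0.0, -0.001, 0.0], 'joint_torque': [0.003, -58.456, 1.052, -25.978, 0.013, 0.005, 0.0], 'eef_pos': [260.504, -594.948, 255.495], 'eef_rot': [-0.001, 0.979, 0.205, -0.0], 'force': [0.181, 0.408, -0.606], 'ft_torque': [-0.005, 0.056, 0.026], 'finger_force': 0.0, 'grip_width': 85.127}
```

View pics/scene0.png

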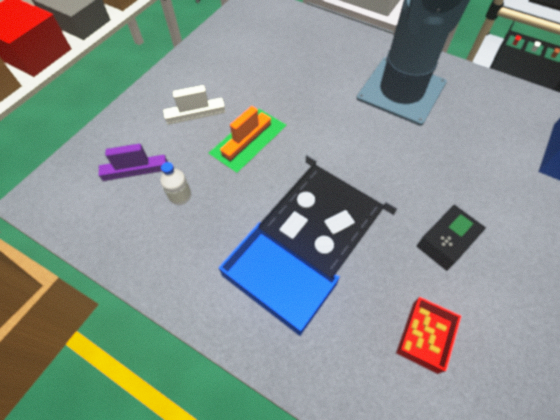

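View pics/side0.png

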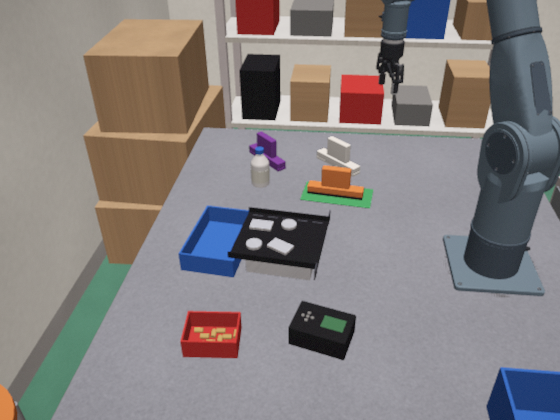

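The scene view shows the orange scraper at about (246,133) on the green mat. The black panel is at (325,218) with four light offcuts, and the blue tray is at (280,278). The bottle is at (175,183), and the white and purple look-alikes are at (193,103) and (132,160). The side view agrees: mat at (337,193), panel at (281,238).

```bash
cat >> h.py <<'E'
def masks(im):
    h=cv2.cvtColor(im["pixels"],cv2.COLOR_RGB2HSV); H,S,V=[h[...,i].astype(int) for i in range(3)]
    return dict(orange=(H>=5)&(H<=16)&(S>190)&(V>130),green=(H>50)&(H<75)&(S>150)&(V>90),blue=(H>100)&(H<118)&(S>190)&(V>90),black=(V<60),white=(S<40)&(V>170))
def rect(p): 
    (c,s,a)=cv2.minAreaRect(p.astype(np.float32)); return np.round(c,1),np.round(s,1),round(a,1)
E
python3 - <<'E'
from h import *
for n in ("scene","side"):
    im=dict(np.load(f'/tmp/{n}.npz')); w=pts(im); m=masks(im); X,Y,Z=w[...,0],w[...,1],w[...,2]
    ws=(X>200)&(X<900)&(Y>-700)&(Y<500)&(Z>-20)&(Z<160)
    print(n)
    def rep(name,mask):
        k,l,st,_=cv2.connectedComponentsWithStats((mask).astype(np.uint8))
        for i in range(1,k):
            if st[i,4]>60:
                p=w[l==i]; print(name,st[i,4],'mean',np.round(p.mean(0)),'rect',*rect(p[:,:2]),'z',np.round(np.percentile(p[:,2],[2,50,98])))
    rep('orange top',m['orange']&ws&(Z>80)); rep('orange',m['orange']&ws); rep('green',m['green']&ws&(Z<15)); rep('blue',m['blue']&ws)
    rep('panel',ws&(Z>50)&(Z<66)&(m['black'])); rep('panelall',ws&(Z>50)&(Z<64)); rep('flange',ws&(Z>68)&(Z<90)&m['black']); rep('white',m['white']&ws); rep('any',ws&(Z>25)); rep('panel+tall',ws&(Z>90))
E
```

```text
scene
orange top 106 mean [ 428. -295.   92.] rect [ 423.1 -293.5] [18.4 85. ] 71.3 z [82. 93. 98.]
orange 110 mean [ 428. -295.   92.] rect [ 423.1 -293.5] [18.4 85. ] 71.3 z [78. 93. 98.]
orange 325 mean [ 426. -292.   34.] rect [ 423.4 -299.4] [ 34.7 170.6] 83.5 z [21. 31. 70.]
orange 208 mean [661. 345.   7.] rect [659.6 344.9] [80.2 48. ] 3.2 z [ 1.  5. 18.]
orange 128 mean [678. 314.   8.] rect [680.6 310.9] [63.  36.4] 40.8 z [ 1.  5. 49.]
green 918 mean [ 434. -283.    1.] rect [ 412.3 -302. ] [105.4 216.2] 82.6 z [-2.  1.  5.]
blue 5614 mean [729.  -1.   9.] rect [731.2  -3.2] [223.5 143.7] 84.1 z [ 0.  3. 56.]
panel 2454 mean [502.  16.  59.] rect [543.6  13.9] [199.8 196. ] 84.0 z [56. 59. 62.]
panel 1167 mean [447. 294.  54.] rect [437.5 295.2] [ 82.4 127.1] 74.4 z [51. 54. 57.]
panelall 118 mean [ 423. -484.   57.] rect [ 423.2 -484.1] [ 7.6 89.6] 45.9 z [50. 57. 64.]
panelall 93 mean [ 430. -295.   57.] rect [ 425.6 -293.2] [20.1 88. ] 69.5 z [51. 57. 63.]
panelall 139 mean [ 671. -496.   57.] rect [ 672.  -496.5] [19.  89.7] 53.2 z [50. 57. 64.]
panelall 6628 mean [580
[... 3559 characters left out ...]
rect [ 409.5 -415.7] [275.8 175.8] 85.2 z [ 26.  53. 102.]
any 6378 mean [599.  18.  59.] rect [624.    7.8] [260.2 362. ] 83.6 z [27. 62. 77.]
any 2393 mean [434. 307.  53.] rect [434.3 295.6] [ 95.9 130.3] 75.1 z [28. 56. 60.]
any 1256 mean [678. 333.  41.] rect [676.9 330.3] [120.7  95.3] 4.0 z [26. 42. 54.]
panel+tall 112 mean [ 665. -502.   97.] rect [ 665.3 -505. ] [31.  91.6] 44.4 z [ 91.  97. 102.]
panel+tall 120 mean [ 416. -489.   96.] rect [ 416.  -491.3] [30.8 92.3] 48.0 z [ 90.  96. 102.]
panel+tall 187 mean [ 664. -341.  110.] rect [ 665.6 -340.6] [41.3 50.5] 76.9 z [ 91. 105. 134.]
panel+tall 185 mean [ 419. -299.   98.] rect [ 419.  -303.5] [36.5 90. ] 76.5 z [ 91.  99. 104.]
```

```bash
cat >> h.py <<'E'
from scipy.spatial.transform import Rotation as R
def plan(x,y,z,yaw_y):
    """tool-frame shift (m) and roll (deg) to bring TCP to x,y,z (mm) with tool y along world angle yaw_y"""
    s=state(); q=s["eef_rot"]; r=R.from_quat([q[1],q[2],q[3],q[0]]); M=r.as_matrix()
    d=M.T@(np.array([x,y,z])-s["eef_pos"])/1000
    a=np.degrees(np.arctan2(M[1,1],M[0,1])); roll=-((yaw_y-a+180)%360-180)
    print('t',round(s["time"],2),'pos',np.round(s["eef_pos"],1),'yawy',round(a,2),'tilt',round(np.degrees(np.arccos(-M[2,2])),2),'F',np.round(s["force"],1),'w',round(s["grip_width"],1),'q',np.round(s["qpos"],2)); print('shift',np.round(d,4),'roll',round(roll,2))
E
python3 -c "
from h import *
plan(420.5,-303,200,-98.2)"
```

```text
t 0.1 pos [ 260.5 -594.9  255.5] yawy -66.35 tilt 0.09 F [ 0.2  0.4 -0.6] w 85.1 q [ 1.09  0.54 -0.    1.54  0.    1.07 -0.07]
shift [ 0.2637 -0.2031  0.0558] roll 31.85
```

Request:
move_arm(commands=[[[0.053,-0.04,0.005,8,0.085],[0.106,-0.08,0.01,16,0.085],[0.159,-0.121,0.02,24,0.085],[0.212,-0.162,0.03,31.8,0.085],[0.2637,-0.2031,0.0358,31.8,0.085]]], grip_force=60)

```text
time: 0.72
eef_pos: [410.8, -321.2, 222.2]
eef_rot: [-0.0, 0.997, -0.072, -0.0]
force: [1.6, 0.5, 0.8]
grip_width: 85.2
finger_force: 0.0
```

```bash
python3 - <<'E'
from h import *
im=save("wrist","pics/wrist1.png"); w=pts(im); X,Y,Z=[w[...,i] for i in range(3)]
near=(abs(X-415)<150)&(abs(Y+303)<110)
m=near&(Z>88)&(Z<105); print('top',m.sum(),rect(w[m][:,:2]),np.median(Z[m]))
m=near&(Z>25)&(Z<105); print('all',rect(w[m][:,:2]))
m=masks(im)['green']&near&(Z<15); print('mat',m.sum(),rect(w[m][:,:2]))
plan(420.5,-303,130,-98.2)
E
```

```text
top 3554 (array([ 418.4, -303.8]), array([24.1, 88.9]), 82.2) 98.68132705106262
all (array([ 418.4, -303.7]), array([ 36. , 174.9]), 82.1)
mat 14645 (array([ 411.8, -304.2]), array([109.6, 219.8]), 82.7)
t 0.78 pos [ 415.5 -311.8  221.3] yawy -97.54 tilt 0.37 F [ 3.9  7.7 -1.1] w 85.2 q [ 0.55  0.36  0.01  1.91 -0.01  0.87 -1.13]
shift [ 0.0038 -0.0088  0.0914] roll 0.66
```

View pics/wrist1.png

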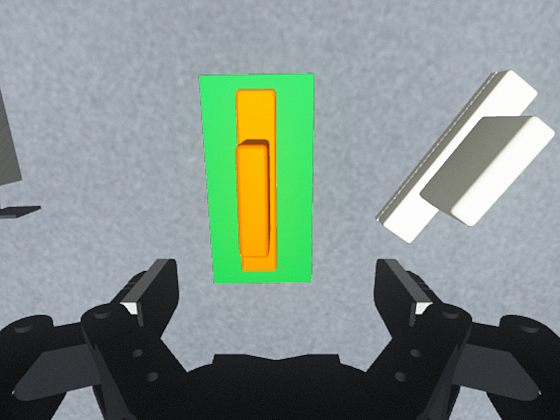

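The wrist view shows the orange grip at about (253,200) on the mat (257,178), with the white look-alike well off at (460,155). I'll settle above it, then lower.

Request:
move_arm(commands=[[[0.004,-0.008,0.03,0.3,0.085],[0.004,-0.008,0.06,0.3,0.085],[0.004,-0.008,0.075,0.3,0.085],[0.004,-0.008,0.075,0.3,0.085]]])

```text
time: 1.27
eef_pos: [414.7, -315.9, 147.0]
eef_rot: [-0.0, 0.997, -0.074, -0.001]
force: [-0.8, -0.2, 0.2]
grip_width: 84.9
finger_force: 0.0
```

```bash
python3 - <<'E'
from h import *
im=save("wrist","pics/wrist2.png"); w=pts(im); X,Y,Z=[w[...,i] for i in range(3)]
near=(abs(X-415)<150)&(abs(Y+303)<110)
m=near&(Z>88)&(Z<105)&masks(im)['orange']; print('top',m.sum(),rect(w[m][:,:2]),np.median(Z[m]))
m=near&(Z>25)&(Z<105)&masks(im)['orange']; print('all',rect(w[m][:,:2]))
plan(419,-303.5,71,-97.9)
E
```

```text
top 939 (array([ 418.2, -304.2]), array([23.4, 90. ]), 82.1) 97.10927564786604
all (array([ 418.5, -304.2]), array([ 35.2, 174.7]), 82.2)
t 1.32 pos [ 415.3 -316.3  147.9] yawy -98.47 tilt 0.02 F [ 0.7  0.4 -0.7] w 85.0 q [ 0.55  0.47  0.02  1.96 -0.01  0.71 -1.14]
shift [ 0.0018 -0.0132  0.0769] roll -0.57
```

Request:
move_arm(commands=[[[0.001,-0.0127,0.0,-0.5,0.085],[0.001,-0.0127,0.03,-0.5,0.085],[0.001,-0.0127,0.06,-0.5,0.085],[0.001,-0.0127,0.077,-0.5,0.085],[0.001,-0.0127,0.077,-0.5,0.085]]])

```text
time: 1.95
eef_pos: [418.1, -302.9, 70.4]
eef_rot: [-0.0, 0.998, -0.069, -0.001]
force: [0.6, 1.0, 0.4]
grip_width: 84.9
finger_force: 0.0
```

Request:
move_arm(commands=[[[0,0,0,0,0.04],[0,0,0,0,0.01],[0,0,0,0,0.01],[0,0,0,0,0.01],[0,0,0,0,0.01]]], grip_force=100)

```text
time: 2.58
eef_pos: [418.6, -303.9, 71.4]
eef_rot: [0.0, 0.998, -0.069, 0.0]
force: [-1.3, 0.1, 5.8]
grip_width: 22.9
finger_force: 98.1
```

```bash
python3 - <<'E'
from h import *
plan(418.5,-304,71,-97.9); print(state()["finger_force"])
E
```

```text
t 2.58 pos [ 418.6 -303.9   71.4] yawy -97.96 tilt 0.05 F [-1.3  0.1  5.8] w 22.9 q [ 0.53  0.6   0.01  2.   -0.01  0.54 -1.16]
shift [-0.0001  0.0001  0.0004] roll -0.06
98.08647394180298
```

Request:
move_arm(commands=[[[0,0,-0.03,0,0.01],[0,0,-0.07,0,0.01],[0,0,-0.11,0,0.01],[0,0,-0.12,0,0.01],[0,0,-0.12,0,0.01]]])

```text
time: 3.2
eef_pos: [418.0, -303.3, 190.3]
eef_rot: [-0.0, 0.998, -0.069, -0.0]
force: [-0.3, 1.0, -3.6]
grip_width: 23.2
finger_force: 99.1
```

```bash
python3 - <<'E'
from h import *
plan(472.9,22.3,191,-6.2)
im=dict(np.load('/tmp/scene.npz')); w=pts(im); 
for nm in ('scene','side'):
    w=pts(dict(np.load(f'/tmp/{nm}.npz'))); a=np.radians(-6.2); d=w-np.array([557.4,13.4,0]); px=d[...,0]*np.cos(a)+d[...,1]*np.sin(a); py=-d[...,0]*np.sin(a)+d[...,1]*np.cos(a)
    m=(px>-140)&(px<-90)&(abs(py)>95)&(abs(py)<140)&(w[...,2]>30)
    for s in(-1,1):
        k=m&(py*s>0); print(nm,s,np.round([px[k].min(),px[k].max(),py[k].min(),py[k].max(),w[...,2][k].min(),w[...,2][k].max()]))
    k=(abs(px)<100)&(abs(py)>97)&(abs(py)<112)&(w[...,2]>66)&(w[...,2]<85)
    for s in(-1,1): kk=k&(py*s>0); print('flange y',np.round(np.percentile(py[kk],[5,50,95]),1), 'slope deg',np.round(np.degrees(np.polyfit(px[kk],py[kk],1)[0]),2))
    k=(w[...,2]>64.5)&(w[...,2]<78)&(abs(px)<115)&(abs(py)<93); print('offcut x range',np.round([px[k].min(),px[k].max(),py[k].min(),py[k].max()]))
E
```

```text
t 3.2 pos [ 418.  -303.3  190.3] yawy -97.94 tilt 0.02 F [-0.3  1.  -3.6] w 23.2 q [ 0.53  0.4   0.02  1.95 -0.01  0.79 -1.16]
shift [ 0.0094 -0.3301 -0.0007] roll -91.74
scene -1 [-115.  -90. -132.  -95.   47.   78.]
scene 1 [-116.  -90.   95.  131.   46.   79.]
flange y [-102.4 -100.2  -98.9] slope deg 0.09
flange y [100.6 102.3 103.5] slope deg 0.12
offcut x range [-40.  95. -77.  69.]
side -1 [-114.  -90. -128.  -95.   50.   83.]
side 1 [-114.  -90.   97.  132.   47.   83.]
flange y [-106.  -101.7  -98.2] slope deg 0.09
flange y [ 98.2 101.4 104.4] slope deg -0.11
offcut x range [-114.  115.  -93.   86.]
```

Request:
move_arm(commands=[[[0.001,-0.036,0,-9,0.01],[0.003,-0.072,0,-19,0.01],[0.005,-0.108,0,-29,0.01],[0.006,-0.144,0,-39,0.01],[0.007,-0.18,0,-49,0.01]]])

```text
time: 3.82
eef_pos: [448.9, -124.7, 188.7]
eef_rot: [-0.001, 0.935, 0.353, -0.001]
force: [1.1, 0.5, -3.4]
grip_width: 22.6
finger_force: 99.1
```

```bash
python3 -c "
from h import *
plan(472.9,22.3,191,-6.2)"
```

```text
t 3.83 pos [ 448.9 -124.7  188.7] yawy -48.61 tilt 0.21 F [ 1.1  0.5 -3.4] w 22.6 q [ 0.37  0.34 -0.24  2.06  0.11  0.76 -0.78]
shift [ 0.1152 -0.0944 -0.0022] roll -42.41
```

Request:
move_arm(commands=[[[0.028,-0.023,-0.001,-10,0.01],[0.056,-0.046,-0.002,-20,0.01],[0.084,-0.069,-0.002,-30,0.01],[0.106,-0.087,-0.002,-39,0.01],[0.1152,-0.0944,-0.002,-42.4,0.01]]])

```text
time: 4.45
eef_pos: [473.9, 22.3, 191.1]
eef_rot: [-0.001, 0.745, 0.667, -0.001]
force: [-0.8, -0.6, -3.2]
grip_width: 23.1
finger_force: 99.1
```

Request:
move_arm(commands=[[[0,0,0,0,0.01],[0,0,0,0,0.01]]])

```text
time: 4.7
eef_pos: [474.5, 19.1, 192.1]
eef_rot: [-0.0, 0.748, 0.664, -0.001]
force: [-1.0, -0.7, -4.1]
grip_width: 22.9
finger_force: 99.1
```

```bash
python3 -c "
from h import *
plan(472.9,22.5,129.4,-6.2)
im=save('scene','pics/s3.png'); cv2.imwrite('pics/s3c.png',cv2.resize(im['pixels'][110:330,190:430,::-1],None,fx=2.5,fy=2.5))
w=pts(im);k=masks(im)['orange']&(w[...,2]>100)&(w[...,2]<400)
print(rect(w[k][:,:2]),np.percentile(w[k][:,2],[1,99]))"
```

```text
t 4.7 pos [474.5  19.1 192.1] yawy -6.75 tilt 0.09 F [-1.  -0.7 -4.1] w 22.9 q [ 0.23  0.37 -0.44  2.02  0.22  0.79 -0.45]
shift [ 0.0032 -0.0019  0.0627] roll -0.55
(array([488. ,  18.4]), array([172.5,  59.3]), 85.9) [140.20063335 234.03846242]
```

View pics/s3c.png

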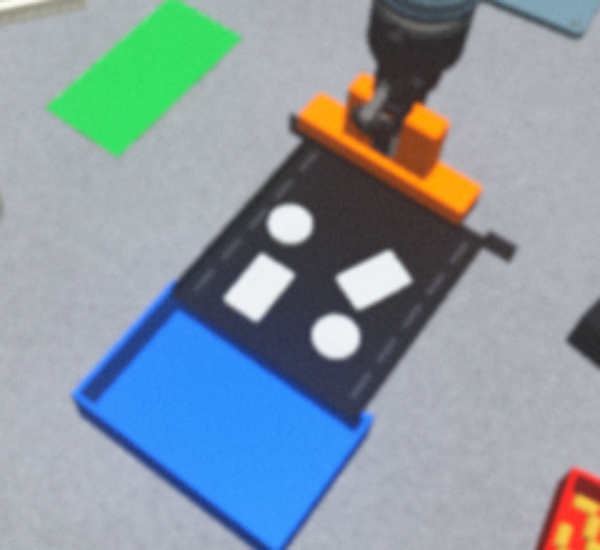

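The scraper is square in the gripper at (390,155), above the robot-side end of the panel. The offcuts lie clear ahead of it at (290,223), (375,280), (258,287) and (335,337).

Request:
move_arm(commands=[[[0.0032,-0.0019,0.01,-0.5,0.01],[0.0032,-0.0019,0.022,-0.5,0.01],[0.0032,-0.0019,0.034,-0.5,0.01],[0.0032,-0.0019,0.034,-0.5,0.01],[0.0032,-0.0019,0.034,-0.5,0.01]]])

```text
time: 5.38
eef_pos: [473.6, 24.1, 158.7]
eef_rot: [-0.0, 0.743, 0.669, 0.0]
force: [0.3, -0.2, -3.8]
grip_width: 22.5
finger_force: 99.0
```

```bash
python3 -c "
from h import *
plan(472.9,22.5,130,-6.2)"
```

```text
t 5.38 pos [473.6  24.1 158.7] yawy -6.05 tilt 0.01 F [ 0.3 -0.2 -3.8] w 22.5 q [ 0.2   0.42 -0.42  2.05  0.26  0.72 -0.49]
shift [-0.0017 -0.0005  0.0287] roll 0.15
```

Request:
move_arm(commands=[[[-0.0014,0,0.008,0.1,0.01],[-0.0014,0,0.016,0.1,0.01],[-0.0014,0,0.023,0.1,0.01],[-0.0014,0,0.0285,0.1,0.01],[-0.0014,0,0.0285,0.1,0.01]]])

```text
time: 6.0
eef_pos: [473.0, 22.7, 129.7]
eef_rot: [-0.0, 0.744, 0.668, -0.0]
force: [0.3, -0.4, -3.8]
grip_width: 22.8
finger_force: 99.0
```

```bash
python3 -c "
from h import *
plan(472.9,22.5,130,-6.2)
c,s=np.cos(np.radians(-6.2)),np.sin(np.radians(-6.2))
X=110; plan(557.4+X*c+.0,13.4+X*s+.4,130,-6.2)"
```

```text
t 6.0 pos [473.   22.7 129.7] yawy -6.14 tilt 0.05 F [ 0.3 -0.4 -3.8] w 22.8 q [ 0.19  0.47 -0.4   2.07  0.3   0.66 -0.52]
shift [-0.0002 -0.0001 -0.0003] roll 0.06
t 6.0 pos [473.   22.7 129.7] yawy -6.14 tilt 0.05 F [ 0.3 -0.4 -3.8] w 22.8 q [ 0.19  0.47 -0.4   2.07  0.3   0.66 -0.52]
shift [ 1.000e-04  1.949e-01 -4.000e-04] roll 0.06
```

Request:
move_arm(commands=[[[0,0.012,0,0,0.01],[0,0.024,0,0,0.01],[0,0.036,0,0,0.01],[0,0.048,0,0,0.01],[0,0.06,0,0,0.01]]])

```text
time: 6.62
eef_pos: [533.6, 16.1, 130.1]
eef_rot: [-0.0, 0.744, 0.668, -0.0]
force: [-0.8, 0.0, -2.7]
grip_width: 23.0
finger_force: 103.9
```

```bash
python3 -c "
from h import *
c,s=np.cos(np.radians(-6.2)),np.sin(np.radians(-6.2))
X=110; plan(557.4+X*c+.0,13.4+X*s+.4,130,-6.2)"
```

```text
t 6.62 pos [533.6  16.1 130.1] yawy -6.16 tilt 0.03 F [-0.8  0.  -2.7] w 23.0 q [ 0.19  0.55 -0.39  1.92  0.3   0.73 -0.48]
shift [2.000e-04 1.339e-01 1.000e-04] roll 0.04
```

Request:
move_arm(commands=[[[0,0.012,0,0,0.01],[0,0.024,0,0,0.01],[0,0.036,0,0,0.01],[0,0.048,0,0,0.01],[0,0.06,0,0,0.01]]])

```text
time: 7.25
eef_pos: [593.4, 9.7, 130.2]
eef_rot: [-0.0, 0.744, 0.668, -0.0]
force: [-0.9, -0.5, -4.3]
grip_width: 22.9
finger_force: 103.8
```

```bash
python3 -c "
from h import *
c,s=np.cos(np.radians(-6.2)),np.sin(np.radians(-6.2))
X=112; plan(557.4+X*c+.0,13.4+X*s+.4,130,-6.2)
im=save('scene','pics/s4.png'); cv2.imwrite('pics/s4c.png',cv2.resize(im['pixels'][110:330,190:430,::-1],None,fx=2.5,fy=2.5))"
```

```text
t 7.25 pos [593.4   9.7 130.2] yawy -6.15 tilt 0.0 F [-0.9 -0.5 -4.3] w 22.9 q [ 0.18  0.63 -0.37  1.77  0.31  0.8  -0.45]
shift [0.0001 0.0757 0.0002] roll 0.05
```

View pics/s4c.png

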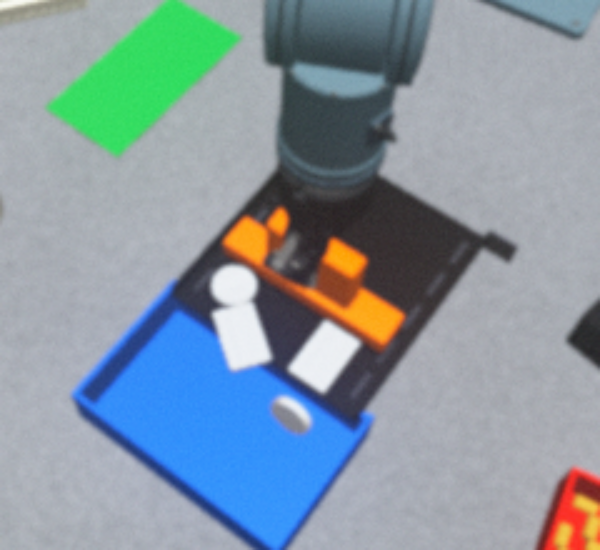

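The scraper (315,285) is sweeping evenly. One round is already tipping into the tray at (291,415), and the other three are at (234,285), (243,337) and (325,355) ahead of the foot.

Request:
move_arm(commands=[[[0,0.01,0,0,0.01],[0,0.02,0,0,0.01],[0,0.03,0,0,0.01],[0,0.04,0,0,0.01],[0,0.05,0,0,0.01]]])

```text
time: 7.92
eef_pos: [643.0, 4.4, 130.2]
eef_rot: [0.0, 0.744, 0.668, 0.0]
force: [-0.4, 0.5, -2.5]
grip_width: 22.6
finger_force: 103.8
```

Request:
move_arm(commands=[[[0,0.009,0,0,0.01],[0,0.018,0,0,0.01],[0,0.026,0,0,0.01],[0,0.026,0,0,0.01],[0,0.026,0,0,0.01]]])

```text
time: 8.55
eef_pos: [670.9, 1.6, 135.7]
eef_rot: [0.002, 0.744, 0.668, 0.002]
force: [-10.0, -3.3, 28.9]
grip_width: 23.2
finger_force: 108.0
```

```bash
python3 -c "
from h import *
c,s=np.cos(np.radians(-6.2)),np.sin(np.radians(-6.2))
X=112; plan(557.4+X*c+.0,13.4+X*s+.4,130,-6.2)
im=save('scene','pics/s5.png'); cv2.imwrite('pics/s5c.png',cv2.resize(im['pixels'][110:330,190:430,::-1],None,fx=2.5,fy=2.5))"
```

```text
t 8.55 pos [670.9   1.6 135.7] yawy -6.18 tilt 0.34 F [-10.   -3.3  28.9] w 23.2 q [ 0.17  0.73 -0.36  1.55  0.31  0.91 -0.4 ]
shift [-0.0002 -0.0022  0.0057] roll 0.02
```

View pics/s5c.png

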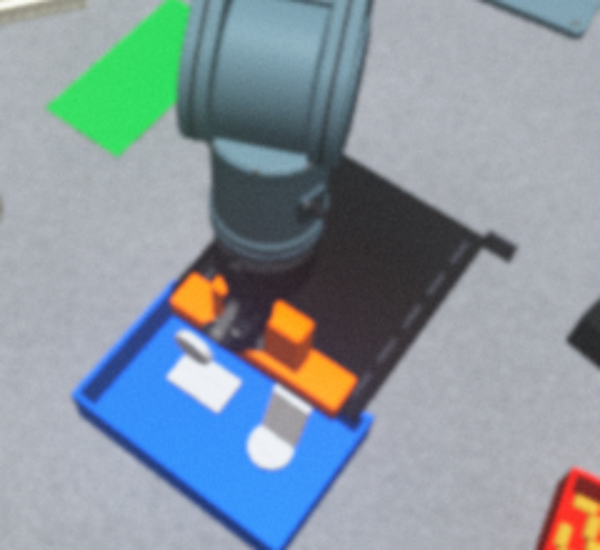

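Three pieces are down. One rectangle at (288,413) leans between the panel edge and the round at (270,447), and the foot has ridden up about 5 mm on it. I'll raise the scraper and look again.

Request:
move_arm(commands=[[[0,0,-0.006,0,0.01],[0,0,-0.012,0,0.01],[0,0,-0.02,0,0.01],[0,0,-0.02,0,0.01],[0,0,-0.02,0,0.01]]])

```text
time: 9.22
eef_pos: [668.0, 1.6, 149.8]
eef_rot: [-0.0, 0.744, 0.668, -0.0]
force: [-0.5, -0.3, -3.3]
grip_width: 23.0
finger_force: 104.1
```

```bash
cat >> h.py <<'E'
def tray(im):
    "light/grey (non-blue) blobs over tray, panel coordinates, z above tray floor"
    w=pts(im); a=np.radians(-6.2); d=w-np.array([557.4,13.4,4.]); px=d[...,0]*np.cos(a)+d[...,1]*np.sin(a)-174; py=-d[...,0]*np.sin(a)+d[...,1]*np.cos(a)
    h=cv2.cvtColor(im["pixels"],cv2.COLOR_RGB2HSV)
    m=(h[...,1]<70)&(h[...,2]>75)&(px>-100)&(px<80)&(abs(py)<105)&(d[...,2]<75)
    k,l,st,_=cv2.connectedComponentsWithStats(m.astype(np.uint8))
    for i in range(1,k):
        if st[i,4]>40:
            q=l==i; print(st[i,:5],'x',np.round(np.percentile(px[q],[3,50,97])),'y',np.round(np.percentile(py[q],[3,50,97])),'z',np.round(np.percentile(d[...,2][q],[3,50,97])))
E
python3 -c "
from h import *
plan(670,1.5,130,-6.2)
im=save('scene','pics/s6.png'); tray(im); im2=save('side','pics/d6.png'); print('side'); tray(im2)
a=cv2.resize(im['pixels'][200:310,210:350,::-1],(700,550))
b=cv2.resize(im2['pixels'][190:300,160:300,::-1],(700,550))
cv2.imwrite('pics/s6c.png',cv2.resize(np.hstack([a,b]),(800,314)))"
```

```text
t 9.22 pos [668.    1.6 149.8] yawy -6.15 tilt 0.04 F [-0.5 -0.3 -3.3] w 23.0 q [ 0.17  0.72 -0.37  1.55  0.3   0.94 -0.4 ]
shift [0.0001 0.002  0.0198] roll 0.05
[257 242  29  33 470] x [-43. -28.  -7.] y [-70. -42. -11.] z [ 2.  7. 48.]
[289 262  29  36 545] x [-50. -26.   6.] y [32. 50. 68.] z [ 5. 20. 57.]
[222 278  74  59 389] x [71. 75. 80.] y [-99.   7.  99.] z [-7. -5. -1.]
side
[210 245  23  13 136] x [-59. -26.   7.] y [30. 53. 69.] z [ 8. 19. 62.]
[235 259  12  18 141] x [-99. -84. -74.] y [ 40.  81. 103.] z [-6. -2. 24.]
```

View pics/s6c.png

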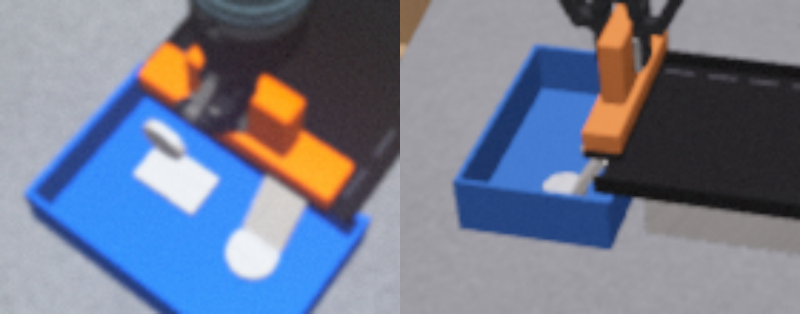

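Request:
move_arm(commands=[[[0,-0.025,0,0,0.01],[0,-0.05,0,0,0.01],[0,-0.06,0,0,0.01],[0,-0.06,0,0,0.01],[0,-0.06,0,0,0.01]]])

```text
time: 9.95
eef_pos: [609.7, 7.9, 150.4]
eef_rot: [0.0, 0.744, 0.668, 0.001]
force: [0.5, 0.1, -3.2]
grip_width: 22.9
finger_force: 103.8
```

```bash
python3 -c "
from h import *
plan(613,8,130.5,-6.2)
im=save('scene','pics/s7.png'); im2=save('side','pics/d7.png')
for n,i in (('scene',im),('side',im2)):
    print(n); tray(i)
    w=pts(i); a=np.radians(-6.2); d=w-np.array([557.4,13.4,4.]); px=d[...,0]*np.cos(a)+d[...,1]*np.sin(a)-174; py=-d[...,0]*np.sin(a)+d[...,1]*np.cos(a)
    h=cv2.cvtColor(i['pixels'],cv2.COLOR_RGB2HSV); m=(h[...,1]<70)&(h[...,2]>75)&(px>-75)&(px<20)&(py>25)&(py<75)&(d[...,2]<75)
    zz=d[...,2]
    for lo in range(0,72,8):
        k=m&(zz>=lo)&(zz<lo+8)
        if k.sum()>3: print(lo,k.sum(),np.round(np.percentile(px[k],[5,50,95])),np.round(np.percentile(py[k],[5,95])))
a=cv2.resize(im['pixels'][200:310,210:350,::-1],(700,550))
b=cv2.resize(im2['pixels'][190:300,160:300,::-1],(700,550))
cv2.imwrite('pics/s7c.png',cv2.resize(np.hstack([a,b]),(800,314)))"
```

```text
t 9.95 pos [609.7   7.9 150.4] yawy -6.17 tilt 0.08 F [ 0.5  0.1 -3.2] w 22.9 q [ 0.19  0.63 -0.38  1.71  0.29  0.86 -0.43]
shift [0.0004 0.0033 0.0199] roll 0.03
scene
[257 242  29  33 465] x [-43. -28.  -7.] y [-70. -42. -10.] z [ 2.  7. 48.]
[289 257  33  41 663] x [-65. -32.   6.] y [32. 50. 68.] z [ 5. 28. 60.]
[329 260   9  12  47] x [-99. -85. -73.] y [85. 89. 93.] z [54. 55. 57.]
[222 278  74  59 394] x [71. 75. 80.] y [-98.   6.  99.] z [-8. -5. -0.]
0 162 [-21.  -7.   7.] [32. 67.]
8 84 [-24. -13.   7.] [34. 66.]
16 54 [-30. -26. -23.] [35. 67.]
24 57 [-35. -31. -28.] [34. 66.]
32 55 [-40. -37. -33.] [34. 67.]
40 51 [-45. -42. -38.] [34. 66.]
48 101 [-66. -49. -44.] [30. 67.]
56 100 [-65. -54. -49.] [32. 67.]
side
[210 219  31  39 384] x [-59. -33.   2.] y [-70.  -3.  67.] z [ 7. 21. 64.]
[235 259  12  18 143] x [-99. -84. -74.] y [ 39.  81. 103.] z [-5. -2. 19.]
8 62 [-19.  -6.   6.] [32. 58.]
16 9 [-30. -25.  -6.] [44. 67.]
24 10 [-36. -31. -26.] [60. 68.]
32 16 [-42. -36. -31.] [44. 66.]
40 10 [-47. -40. -38.] [36. 67.]
48 14 [-60. -46. -42.] [33. 66.]
56 49 [-60. -55. -48.] [30. 67.]
64 8 [-61. -54. -52.] [37. 66.]
```

View pics/s7c.png

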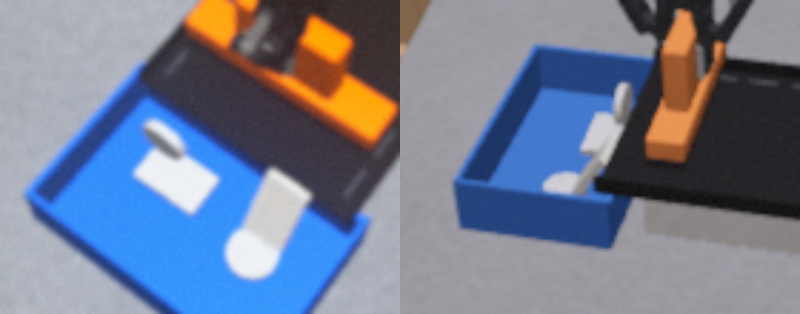

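The rectangle's face runs from about z 12 to z 61 above the tray floor, at x -21 to -55. Its centre is near x -41, z 35, so it rests stably inside the tray limits, and the standing round at the other side is also inside. All four are in, so the scraper goes back to the mat.

Request:
move_arm(commands=[[[0,-0.005,-0.02,0,0.01],[0,-0.03,-0.045,0,0.01],[0,-0.07,-0.045,0,0.01],[0,-0.11,-0.045,0,0.01],[0,-0.13,-0.045,0,0.01]]])

```text
time: 10.68
eef_pos: [477.5, 22.3, 196.5]
eef_rot: [0.0, 0.744, 0.668, -0.0]
force: [0.8, -0.6, -4.0]
grip_width: 22.8
finger_force: 103.8
```

```bash
python3 -c "
from h import *
plan(418,-304,191,-98)"
```

```text
t 10.68 pos [477.5  22.3 196.5] yawy -6.11 tilt 0.05 F [ 0.8 -0.6 -4. ] w 22.8 q [ 0.23  0.37 -0.45  2.01  0.22  0.81 -0.45]
shift [-0.3307 -0.0244  0.0057] roll 91.89
```

Request:
move_arm(commands=[[[-0.036,-0.003,0,9,0.01],[-0.072,-0.006,0,19,0.01],[-0.108,-0.008,0,29,0.01],[-0.144,-0.011,0,39,0.01],[-0.18,-0.013,0,49,0.01]]])

```text
time: 11.3
eef_pos: [447.4, -156.5, 196.8]
eef_rot: [0.0, 0.955, 0.297, 0.001]
force: [0.4, 0.9, -4.0]
grip_width: 22.6
finger_force: 104.1
```

```bash
python3 -c "
from h import *
plan(418,-304,191,-98)"
```

```text
t 11.3 pos [ 447.4 -156.5  196.8] yawy -55.45 tilt 0.13 F [ 0.4  0.9 -4. ] w 22.6 q [ 0.41  0.33 -0.21  2.04  0.09  0.78 -0.82]
shift [-0.1079  0.1048  0.0058] roll 42.55
```

Request:
move_arm(commands=[[[-0.026,0.025,0.001,10,0.01],[-0.052,0.05,0.003,20,0.01],[-0.078,0.075,0.005,30,0.01],[-0.1,0.098,0.006,39,0.01],[-0.108,0.105,0.006,42.5,0.01]]])

```text
time: 11.92
eef_pos: [418.4, -305.3, 190.5]
eef_rot: [0.001, 0.998, -0.069, 0.001]
force: [-0.7, 0.4, -3.4]
grip_width: 22.6
finger_force: 104.0
```

Request:
move_arm(commands=[[[0,0,0.03,0,0.01],[0,0,0.06,0,0.01],[0,0,0.085,0,0.01],[0,0,0.085,0,0.01],[0,0,0.085,0,0.01]]])

```text
time: 12.55
eef_pos: [419.5, -303.3, 105.5]
eef_rot: [0.0, 0.998, -0.066, 0.001]
force: [-0.3, -0.2, -3.6]
grip_width: 22.9
finger_force: 103.7
```

```bash
python3 -c "
from h import *
plan(416,-304,71.5,-98)"
```

```text
t 12.55 pos [ 419.5 -303.3  105.5] yawy -97.58 tilt 0.1 F [-0.3 -0.2 -3.6] w 22.9 q [ 0.54  0.54  0.    1.99 -0.01  0.61 -1.16]
shift [-0.0034  0.0012  0.034 ] roll 0.42
```

Request:
move_arm(commands=[[[-0.003,0.001,0.012,0.4,0.01],[-0.003,0.001,0.022,0.4,0.01],[-0.003,0.001,0.029,0.4,0.01],[-0.003,0.001,0.032,0.4,0.01],[-0.003,0.001,0.032,0.4,0.01]]])

```text
time: 13.18
eef_pos: [415.3, -304.0, 72.0]
eef_rot: [-0.0, 0.998, -0.07, -0.0]
force: [-0.6, -1.0, -3.3]
grip_width: 22.7
finger_force: 103.8
```

Request:
move_arm(commands=[[[0,0,0.001,0,0.01],[0,0,0.002,0,0.01],[0,0,0.002,0,0.01]]])

```text
time: 13.55
eef_pos: [415.9, -304.2, 70.9]
eef_rot: [0.0, 0.998, -0.07, 0.0]
force: [0.2, 1.0, 3.8]
grip_width: 23.0
finger_force: 105.1
```

The wrist force went from -3.3 to +3.8 N, so the scraper is standing on the mat. Releasing.

Request:
move_arm(commands=[[[0,0,0,0,0.03],[0,0,0,0,0.06],[0,0,0,0,0.085],[0,0,0,0,0.085],[0,0,0,0,0.085]]])

```text
time: 14.18
eef_pos: [415.4, -304.0, 70.2]
eef_rot: [0.0, 0.998, -0.07, 0.0]
force: [-0.9, 0.3, 0.3]
grip_width: 84.9
finger_force: 0.0
```

Request:
move_arm(commands=[[[0,0,-0.02,0,0.085],[0,0,-0.06,0,0.085],[0,0,-0.11,0,0.085],[0,0,-0.16,0,0.085],[0,0,-0.16,0,0.085]]])

```text
time: 14.8
eef_pos: [417.5, -305.5, 234.1]
eef_rot: [0.002, 0.998, -0.07, 0.004]
force: [-0.1, -0.5, -1.2]
grip_width: 85.0
finger_force: 0.0
```

```bash
python3 -c "
from h import *
plan(416,-304,230,-98)
im=save('scene','pics/s8.png'); tray(im); im2=save('side','pics/d8.png'); tray(im2)
wi=save('wrist','pics/w8.png'); w=pts(wi); X,Y,Z=[w[...,i] for i in range(3)]; M=masks(wi)
near=(abs(X-415)<150)&(abs(Y+303)<110)
m=near&(Z>88)&(Z<105)&M['orange']; print('top',rect(w[m][:,:2]),np.median(Z[m])); m=near&(Z>25)&(Z<105)&M['orange']; print('all',rect(w[m][:,:2])); m=near&M['green']&(Z<15); print('mat',rect(w[m][:,:2]))
a=cv2.resize(im['pixels'][90:330,130:470,::-1],(640,452)); cv2.imwrite('pics/s8c.png',a)"
```

```text
t 14.8 pos [ 417.5 -305.5  234.1] yawy -98.06 tilt 0.46 F [-0.1 -0.5 -1.2] w 85.0 q [ 0.53  0.33  0.02  1.92 -0.01  0.88 -1.16]
shift [-0.0017 -0.0013  0.0041] roll -0.06
[257 242  29  33 466] x [-43. -28.  -7.] y [-70. -42. -11.] z [ 2.  7. 48.]
[289 257  32  41 646] x [-64. -31.   6.] y [32. 50. 68.] z [ 5. 27. 60.]
[329 260   9  10  43] x [-99. -86. -75.] y [85. 89. 93.] z [53. 55. 57.]
[222 278  74  59 388] x [71. 75. 80.] y [-97.   6.  99.] z [-8. -5. -1.]
[210 219  31  39 384] x [-59. -32.   3.] y [-70.  -2.  68.] z [ 7. 20. 63.]
[235 259  12  19 140] x [-99. -84. -74.] y [ 41.  80. 104.] z [-5. -2. 21.]
top (array([ 416.7, -304.1]), array([23.6, 88. ]), 81.9) 96.82989949626415
all (array([ 417. , -304.5]), array([ 35. , 172.7]), 82.4)
mat (array([ 411.7, -304.3]), array([109.8, 219.7]), 82.7)
```

View pics/s8c.png

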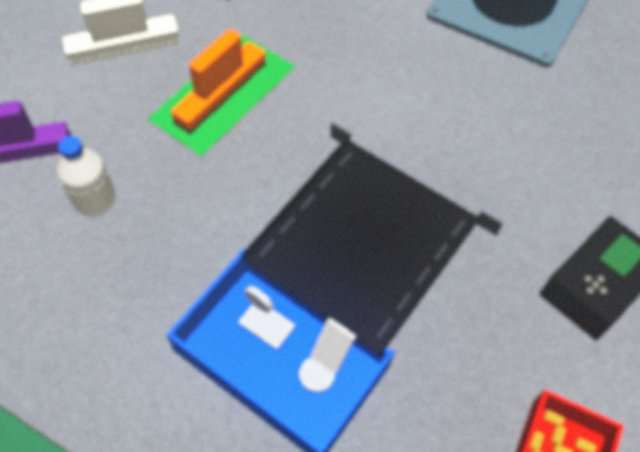

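The scraper stands at (220,80) on the mat, 5 mm off its centre. The four offcuts are at rest in the tray at (258,297), (266,325), (333,345) and (317,375), and the bystanders haven't moved.

```bash
python3 -c "
from h import *
print(hand_in())"
```

```text
the job is handed in; nothing more can be done
None
```

I swept all four offcuts into the tray, stood the scraper back on its mat about 5 mm off centre, released it and handed the job in; no verdict came back, and one offcut leans on the panel edge with its centre measured about 35 mm above the tray floor (limit 40 mm).

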